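# Load a specimen disc into the furnace carriage

## Task

With a fingertip, nudge the loose steel disc across the deck of the loading unit and over the edge of the carriage's round recess until it drops in flat, then push the carriage by its upright end plate all the way home under the clear hood, with the disc still seated in it. Only push: do not pinch, lift or press hard on the disc or push it off the unit, and leave the flask, beaker and jar where they stand.

Things in the scene. Friction and masses are not known exactly. Their poses are not given: they have to be found in the camera images.
- unit: Grey loading unit fixed to the bench; origin on the bench (z 0) under it, z up. In its frame, mm: flat deck x -130 to -20, y -130 to 150, top 24 above the bench; next the carriage's channel x -20 to 61; then a rail x 61 to 80, top 24. Deck, carriage top and rail are level, with 1 mm seams. Grey furnace housing x -130 to 80, y 150 to 250, 85 tall. The carriage slides along +y.
- hood_mouth (a point): Middle of the top edge of the mouth of the clear hood fixed over the channel; axes as the unit's. In the unit frame the hood spans x -25 to 67 mm, y 40 to 150 mm, top 53 mm above the bench, open toward -y. When home, the carriage's end plate stands against the mouth.
- carriage (a joint): Aluminium carriage, 78 (x) by 105 (y) by 12 mm plus its end plate; travel in m along the unit's +y: 0 fully out, 0.15 fully home (stop). It starts 0 to 0.025 in and stays where it is left; pushing it takes 2 to 4 N. In the unit frame its recess centre is at x 20 mm, y -40 mm + travel.
- recess (a point): Centre of the flat floor of the carriage's round recess: 48 mm diameter, 8 mm deep, grey-lined, so the floor is 16 mm above the bench. Moves with the carriage; axes as the unit's.
- end_plate (a point): Middle of the top edge of the outer (-y) face of the carriage's upright end plate: 50 mm wide (x), 8 mm thick (y), top 48 mm above the bench (24 mm proud of the deck). The outer face is 78 mm (the inner 70 mm) from the recess centre toward -y. Moves with the carriage; axes as the unit's.
- disc: Loose dark steel specimen disc, 44 mm diameter, 8 mm thick, 60 to 130 g. Origin: centre of its underside. It starts flat on the deck, on the robot's side of the carriage. It tips into the recess once its centre is within about 9 mm of the recess centre and lies flush with the carriage top when seated.
- flask: Amber glass volumetric flask with stopper, 62 mm diameter, 142 mm tall, standing on the bench; origin at the centre of its underside. Bystander.
- beaker: Small clear glass beaker, 56 mm diameter, 60 mm tall; origin at the centre of its underside. Bystander.
- jar: White plastic jar, 50 mm diameter, 60 mm tall; origin at the centre of its underside. Bystander.
Things that resemble listed ones, but are neither listed nor needed, are in the scene too. Of the things that look like the disc, the middle-sized one is meant.

How it is judged:
By the outcome, as a careful person would: the job done as asked, in the order asked, and still so for the second after the job is handed in, with the robot touching nothing.
It also fails if it takes over 45 s, if anything falls off the work surface, if the arm or the gripper's body presses on something with over 40 N, if the wrist force passes 120 N, or if a joint passes its speed limit or range.

## Robot

A 6-joint arm with a two-finger parallel gripper is mounted at the origin on the work surface. World frame = base frame: x ahead of the robot, y to its left, z up, the work surface at z = 0. Lengths are in m, angles in rad, forces in N, time in s.
With the tool pointing down it reaches from about 0.425 to 0.95 m from the base axis. Payload 3.5 kg.
Tool frame: the origin (TCP) lies midway between the tips of the shut fingers; the grasp point (between the pads) lies 19 mm behind it; z points along the fingers, y is the direction in which the jaws open and shut (so a half turn about z gives the same grasp; the last joint's range is limited). The gripper opens to 85 mm and grips with 20 to 120 N. Pads are 22 mm wide; open, the fingers measure 114 mm over their backs; the gripper's body (76 mm by 85 mm) begins 54 mm behind the grasp point. The pads swing forward as they close: fully open they stand 13 mm farther back than shut.
Start: joints at [-1.371, 0.286, 1.577, -0, 1.279, -0.15], TCP at [0.231, -0.634, 0.231] pointing down, gripper open.
Joint ranges: [-2.77, 2.77], [-0.9, 2.22], [0.21, 2.48], [-1.53, 4.67], [0.24, 2.81], [-2.84, 2.84]. Speed limits (rad/s): [2.79, 2.79, 3.14, 3.14, 3.14, 3.14].

## Interface

Orientations are given as a unit quaternion [x, y, z, w].
In Python, from plant import * gives the robot as it stands.
- The arm moves only by the shell command python3 -m jog 'ROWS' [FORCE]. ROWS is a JSON object of lists of equal length, an entry for each row: "travel": the shift along the world's x, y, z in mm, a list of three; "dr": the turn, a rotation vector about the world's x, y, z in degrees, a list of three; "jaw": the closure in counts, from 0 (fully open) to 255 (shut). In form: {"travel": [[x, y, z], ...], "dr": [[wx, wy, wz], ...], "jaw": [jaw, ...]}. A call has 1 to 5 rows; each row shifts and turns the commanded pose from where the row before left it; what a row does not reach is not made up. A row lasts 1/12 s, in which the tool goes at most 41.7 mm and 7.16 degrees, less where a joint would pass 70% of its speed; a pose out of reach is approached as far as the arm can. A call is refused whole if a number of a shift passes 41.7 or a number of a turn 7.16, either way. A call with a gripper value outside its range is refused whole. The fingers move at their own pace and stop on an object; FORCE is the grip in N (left out, the last holds). Time passes only in rows, so rows that do not move let the fingers close. It gives the time, the measured TCP pose, the force and the opening at its end, in the units of the state.
- get_state(): the state, without advancing time (a new reading comes with each control period).
- read_camera(name): name is "scene" or "top"; returns the picture (400x640x3 uint8, red, green, blue); there is no depth.
- camera_info(name): a dict with "K" (3x3 intrinsics, pixels), "R" (3x3) and "t" (3): a world point X has camera coordinates R X + t. Camera axes: x right, y down, z forward; pixel columns grow to the right and rows downward; lengths in m; the calibration is good to about 2 mm. A picture is of the moment at which its call begins. camera_info takes no time and is no camera call.
- sign_off(): hands the job in, once; it reports no verdict.
The state is a dict: "time": time; "qpos": joint angles; "dq": joint speeds; "joint_efforts": joint torques, N m; "eef_pos": TCP position; "tcp_rot": TCP orientation; "contact_force": force on the tool from outside, world axes, zero at the start; "wrist_torque": the same for the moment, N m; "opening": opening from 0.0 (shut) to 1.0 (fully open).
Only numpy, scipy, OpenCV 4.12 (cv2) and the standard library are available. Lean on these libraries where they do the work, as an engineer would, in place of code of your own. Each camera call takes 0.05 s, during which the arm holds its last target. There are 200 camera calls.

## Working session

There is one attempt and no reset: what is moved stays moved. The work goes in short steps, Python scripts to look and compute and a shell command to move; the robot and the scene stay as the last step left them, time stands still between calls to the robot, and variables do not carry over. Pictures are saved under pics/ and viewed, about 8 in all and at most 12, crops included, and the job is handed in when it is done.

```bash
mkdir -p pics; python3 - <<'E'
from plant import *
import cv2
s=get_state();print({k:np.round(v,3) if 'np' in globals() else v for k,v in s.items()} if 0 else s)
for n in ("top","scene"):
    cv2.imwrite(f"pics/{n}0.png",read_camera(n)[...,::-1]);c=camera_info(n);print(n,c)
E
```

```text
{'time': 0.0, 'qpos': array([-1.37101570e+00,  2.87176288e-01,  1.57822522e+00, -1.69162638e-05,
        1.27859181e+00, -1.49997758e-01]), 'dq': array([2.40258667e-03, 1.80233909e-04, 5.60878871e-04, 7.79477200e-05,
       1.89087102e-03, 3.84552752e-04]), 'joint_efforts': array([ 9.64218889e-04, -4.05973077e+01, -2.92627752e+01, -1.24029739e-04,
        5.73988058e-03,  1.37417902e-05]), 'eef_pos': array([ 0.23120513, -0.63344816,  0.22991399]), 'tcp_rot': array([ 9.84744690e-01,  1.74001307e-01, -3.79690194e-05, -1.19975683e-03]), 'contact_force': array([-0.50944858, -1.05633786, -0.38281602]), 'wrist_torque': array([ 0.02469179, -0.01029487,  0.00340048]), 'opening': 0.9992334126000576}
top {'K': array([[427.63508947,   0.        , 315.65117642],
       [  0.        , 427.63508947, 197.56036582],
       [  0.        ,   0.        ,   1.        ]]), 'R': array([[-0.0260141 , -0.99961113,  0.01004241],
       [-0.98389734,  0.02382556, -0.1771394 ],
       [ 0.17683125, -0.01448882, -0.98413453]]), 't': array([-0.01914348,  0.528629  ,  0.87022849])}
scene {'K': array([[361.04878632,   0.        , 314.24832226],
       [  0.        , 361.04878632, 203.05982379],
       [  0.        ,   0.        ,   1.        ]]), 'R': array([[ 0.80986946,  0.58623484, -0.02098005],
       [ 0.40192433, -0.58058938, -0.70807684],
       [-0.4272801 ,  0.56501742, -0.70582365]]), 't': array([-0.42434121, -0.16911261,  1.10009913])}
```

View pics/top0.png

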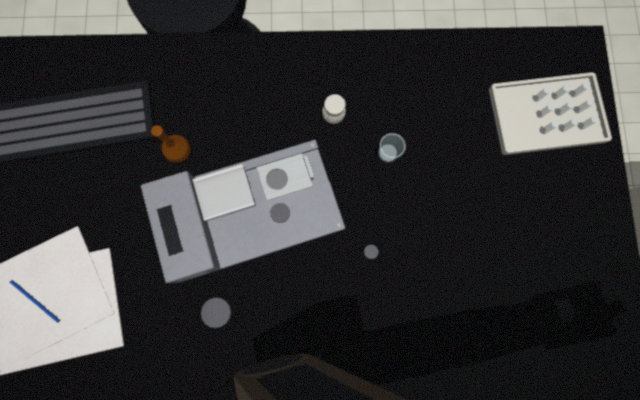

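View pics/scene0.png

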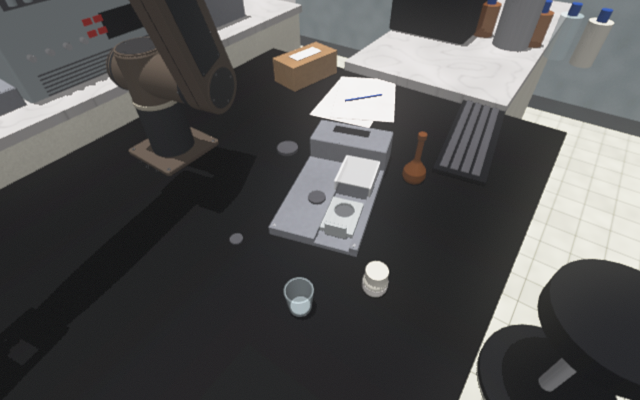

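The top view shows the unit spanning roughly (140–345, 140–283). The loose disc is at (280,213) on the deck, with the recess at (277,179) and the end plate near (308,167). The lookalikes lie on the bench at (216,312), which is large, and (371,252), which is small. The beaker is at (392,148), the jar at (334,107) and the flask at (175,148).

```bash
cat > h.py <<'E'
from plant import *
import numpy as np, cv2
def ray(n,px,z):
    c=camera_info(n);px=np.atleast_2d(px).astype(float)
    d=np.c_[px,np.ones(len(px))]@np.linalg.inv(c["K"]).T@c["R"]
    o=-c["R"].T@c["t"]; return (o+d*((z-o[2])/d[:,2:]))[:,:2]*1000   # mm
def proj(n,P):
    c=camera_info(n);q=(np.atleast_2d(P)/1000)@c["R"].T+c["t"];q=q@c["K"].T;return q[:,:2]/q[:,2:]
def blobs(n,img,box,lo,hi,amin,amax):
    x0,y0,x1,y1=box;g=cv2.GaussianBlur(cv2.cvtColor(img,cv2.COLOR_RGB2GRAY)[y0:y1,x0:x1],(3,3),0)
    m=cv2.inRange(g,lo,hi);k,l,st,ce=cv2.connectedComponentsWithStats(m)
    return [(st[i,4],ce[i]+[x0,y0],st[i,:4]) for i in range(1,k) if amin<st[i,4]<amax]
E
python3 - <<'E'
from h import *
im=cv2.imread("pics/top0.png");sc=cv2.imread("pics/scene0.png")
g=cv2.GaussianBlur(cv2.cvtColor(im,cv2.COLOR_BGR2GRAY),(3,3),0)
print(g[213,262:300],g[179,258:300])
m=cv2.inRange(g,60,255);m[:, :]=m
cs,_=cv2.findContours(m,cv2.RETR_EXTERNAL,cv2.CHAIN_APPROX_NONE)
c=[c for c in cs if cv2.pointPolygonTest(c,(240.,235.),False)>0][0][:,0]
print(len(c),c.min(0),c.max(0))
def fit(a,b,z):
    a,b=np.array(a,float),np.array(b,float);u=(b-a)/np.linalg.norm(b-a)
    w=c-a;t=w@u;dd=abs(w[:,0]*u[1]-w[:,1]*u[0]);s=c[(t>6)&(t<np.linalg.norm(b-a)-6)&(dd<4)]
    p=ray("top",s,z);v=cv2.fitLine(p.astype(np.float32),cv2.DIST_HUBER,0,.01,.01).ravel();return v,len(s)
for nm,a,b in (("front",(316,141),(344,228)),("robotside",(344,228),(217,267)),("far",(316,141),(255,158))):
    v,n=fit(a,b,.024);print(nm,n,v,np.degrees(np.arctan2(v[1],v[0])))
for lo,hi in ((90,118),(100,125)):
  for b in blobs("top",im[...,::-1],(255,160,320,235),lo,hi,100,2000):print(lo,b,ray("top",b[1],.024))
cr=cv2.resize(im[130:290,135:355],None,fx=3.4,fy=3.4,interpolation=cv2.INTER_CUBIC);cv2.imwrite("pics/topcrop.png",cr)
E
```

```text
[151 151 152 152 151 151 148 138 122 108 103 102 102 101 101 102 103 103
 102 101 102 103 103 103 103 103 107 117 136 149 153 154 154 155 155 155
 155 155] [154 161 174 186 192 193 189 176 153 133 126 125 125 126 127 127 126 126
 126 126 127 127 126 126 125 125 126 127 133 152 176 189 193 194 194 194
 194 195 195 194 195 195]
540 [140 139] [344 282]
front 76 [ 9.560798e-01  2.931066e-01  5.607000e+02 -6.577695e+01] 17.044035
robotside 115 [ 2.8220078e-01 -9.5935535e-01  4.1651901e+02  6.1755222e+01] -73.6084
far 49 [ 2.8081405e-01 -9.5976222e-01  6.4583813e+02  3.6671440e+01] -73.6912
90 (np.int32(289), array([279.68512111, 212.70934256]), array([16, 44, 19, 19], dtype=int32)) [[500.44640658  46.68662023]]
100 (np.int32(316), array([279.5664557 , 212.69620253]), array([15, 43, 20, 20], dtype=int32)) [[500.48176302  46.94530869]]
```

View pics/topcrop.png

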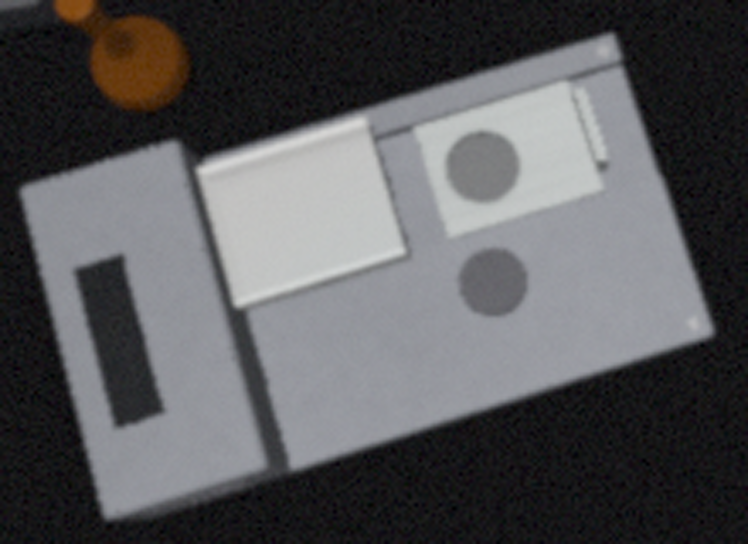

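The crop confirms the layout: disc at crop (493,282), recess at (482,167), and end plate at (590,120) at the right end of the carriage. Next I compute unit-frame coordinates and check them against the given sizes.

```bash
cat >> h.py <<'E'
A=np.radians(16.5);U=np.array([np.cos(A),np.sin(A)]);V=np.array([-U[1],U[0]])
O=548.3*U-91.5*V
def tou(p):p=np.atleast_2d(p)-O;return np.c_[p@U,p@V]
def tow(q):q=np.atleast_2d(q);return O+q[:,:1]*U+q[:,1:2]*V
E
python3 - <<'E'
from h import *
im=cv2.imread("pics/top0.png")[...,::-1];sc=cv2.imread("pics/scene0.png")[...,::-1]
print("origin",O)
for nm,box,lo,hi,z in (("disc",(265,197,296,228),0,128,.032),("recess",(264,165,291,193),0,158,.024)):
    for b in blobs("top",im,box,lo,hi,150,2000):print(nm,b,ray("top",b[1],z),tou(ray("top",b[1],z)),"dia~",2*np.sqrt(b[0]/np.pi)*(.995-0.1-z)/.4276)
g=cv2.cvtColor(sc,cv2.COLOR_RGB2GRAY)
print(g[197,300:335],g[210,328:362])
for nm,box,lo,hi,z in (("disc",(300,185,334,209),0,115,.030),("recess",(330,198,358,222),0,160,.022)):
    for b in blobs("scene",sc,box,lo,hi,80,2000):print("scene",nm,b,ray("scene",b[1],z),tou(ray("scene",b[1],z)))
# end plate top edge ends (crop px -> px), z 48
for p in ((577,85),(598,165),(586,82),(606,160)):
    q=np.array(p)/3.4+[135,130];print("plate",p,tou(ray("top",q,.048)))
for nm,p,z in (("flask top",(157,131),.142),("flask body",(175,148),.03),("beaker rim",(393,147),.06),("jar top",(335,102),.06)):print(nm,ray("top",p,z),tou(ray("top",p,z)))
# corners predicted in image
for q,z in (((-130,-130),24),((80,-130),24),((-130,150),24),((-25,40),53),((67,40),53)):
    w=tow(q)[0];print(q,proj("top",[*w,z]),proj("scene",[*w,z]))
E
```

```text
origin [551.70826467  67.99360776]
disc (np.int32(323), array([279.67182663, 212.60990712]), array([ 5,  6, 20, 20], dtype=int32)) [[499.50111144  46.14458013]] [[-56.26270793  -6.12164626]] dia~ 40.92883845070162
recess (np.int32(363), array([276.40220386, 178.49035813]), array([ 2,  3, 22, 22], dtype=int32)) [[577.20858902  53.10303872]] [[ 20.22106413 -21.51985487]] dia~ 43.79140006119622
[162 162 161 162 162 162 161 150 114 106 107 107 108 107 108 108 108 109
 108 109 108 108 109 108 104 118 164 165 166 167 167 161 165 201 204] [219 218 218 217 216 208 169 141 131 131 132 132 132 132 132 132 132 132
 132 132 131 133 133 131 130 131 166 217 218 218 220 220 209 163]
scene disc (np.int32(166), array([316.40963855, 197.60240964]), array([ 9,  7, 16, 12], dtype=int32)) [[500.8902019   42.02167084]] [[-56.10179009 -10.46929606]]
scene recess (np.int32(208), array([343.94711538, 209.48557692]), array([ 5,  5, 19, 14], dtype=int32)) [[574.47388672  52.94328451]] [[ 17.55360496 -20.89633295]]
plate (577, 85) [[ 45.71279976 -95.90574231]]
plate (598, 165) [[ -8.47872297 -92.58840413]]
plate (586, 82) [[  45.84229535 -102.01362162]]
plate (606, 160) [[ -6.93919492 -98.43085398]]
flask top [[651.5892081 277.7001589]] [[155.32769811 172.70305918]]
flask body [[650.70366427 277.37332559]] [[154.38579553 172.641193  ]]
beaker rim [[ 632.85073413 -202.57793114]] [[   0.95453216 -282.47503762]]
jar top [[738.69729166 -80.45453021]] [[ 137.12722021 -195.44275725]]
(-130, -130) [[344.42006649 227.74083472]] [[269.14725437 226.799682  ]]
(80, -130) [[314.63520946 139.47001821]] [[357.8215311  249.83283033]]
(-130, 150) [[220.12862883 268.01990544]] [[310.36237361 155.83149883]]
(-25, 40) [[253.83248444 203.93907024]] [[334.72080206 180.25938783]]
(67, 40) [[241.68951241 163.91826287]] [[371.0474752  188.02983756]]
```

The measurements agree. The recess is at x = 20.2 mm (must be 20) and the travel is about 18.5 mm. The plate face is near y = -99.5, and the hood and unit corners reproject onto the image. The disc is at about (-56, -7) in the unit frame, so I need one straight push at world heading about 5.9°. First I move to behind the disc with the fingers shut.

```bash

python3 -m jog '{"travel":[[20,33.5,0],[20,33.5,0],[20,33.5,0],[20,33.5,0],[20,33.5,0]],"dr":[[0,0,-7.05],[0,0,-7.05],[0,0,0],[0,0,0],[0,0,0]],"jaw":[255,255,255,255,255]}' 20
python3 -m jog '{"travel":[[20,33.5,0],[20,33.5,0],[20,33.5,0],[20,33.5,0],[20,33.5,0]],"dr":[[0,0,0],[0,0,0],[0,0,0],[0,0,0],[0,0,0]],"jaw":[255,255,255,255,255]}'
python3 -m jog '{"travel":[[2.5,37.5,0],[2.5,37.5,0],[2.5,37.5,0],[2.5,37.5,0],[2.5,37.5,0]],"dr":[[0,0,0],[0,0,0],[0,0,0],[0,0,0],[0,0,0]],"jaw":[255,255,255,255,255]}'
python3 -m jog '{"travel":[[2.5,37.5,0],[2.5,37.5,0],[2.5,37.5,0],[2.5,37.5,0],[0,0,0]],"dr":[[0,0,0],[0,0,0],[0,0,0],[0,0,0],[0,0,0]],"jaw":[255,255,255,255,255]}'
```

```text
time: 0.52
eef_pos: [0.3317, -0.4647, 0.2306]
tcp_rot: [0.999, 0.052, -0.0, -0.001]
contact_force: [0.5, -0.0, 0.0]
opening: 0.299
time: 0.93
eef_pos: [0.4317, -0.2971, 0.2309]
tcp_rot: [0.999, 0.052, -0.0, -0.0]
contact_force: [2.1, -0.1, -1.0]
opening: -0.001
time: 1.35
eef_pos: [0.4433, -0.1097, 0.2309]
tcp_rot: [0.999, 0.052, -0.0, -0.0]
contact_force: [1.2, 0.9, -0.9]
opening: -0.004
time: 1.77
eef_pos: [0.453, 0.0438, 0.2309]
tcp_rot: [0.998, 0.055, -0.0, -0.001]
contact_force: [0.0, -0.4, 0.7]
opening: -0.001
```

```bash

python3 -m jog '{"travel":[[0,-3.5,-38],[0,0,-38],[0,0,-38],[0,0,-38],[0,0,-38]],"dr":[[0,0,0],[0,0,0],[0,0,0],[0,0,0],[0,0,0]],"jaw":[255,255,255,255,255]}'
python3 -m jog '{"travel":[[0,0,-6],[0,0,0],[0,0,0]],"dr":[[0,0,0],[0,0,0],[0,0,0]],"jaw":[255,255,255]}'
python3 - <<'E'
from h import *
a=read_camera("top")[...,::-1];b=read_camera("scene")[...,::-1]
a=cv2.resize(a[140:290,200:360],None,fx=3,fy=3,interpolation=2);b=cv2.resize(b[100:260,250:400],None,fx=3,fy=3,interpolation=2)
h=max(len(a),len(b));p=lambda i:cv2.copyMakeBorder(i,0,h-len(i),0,0,0)
i=np.hstack([p(a),p(b)]);cv2.imwrite("pics/near.png",cv2.resize(i,None,fx=.85,fy=.85))
print(get_state()["eef_pos"])
E
```

```text
time: 2.18
eef_pos: [0.4535, 0.0346, 0.0397]
tcp_rot: [0.999, 0.052, 0.0, 0.0]
contact_force: [0.4, -1.0, -0.3]
opening: 0.0
time: 2.43
eef_pos: [0.4547, 0.0346, 0.0364]
tcp_rot: [0.999, 0.052, 0.0, 0.0]
contact_force: [0.5, 0.3, -0.6]
opening: -0.001
[0.45628438 0.0344388  0.03808628]
```

View pics/near.png

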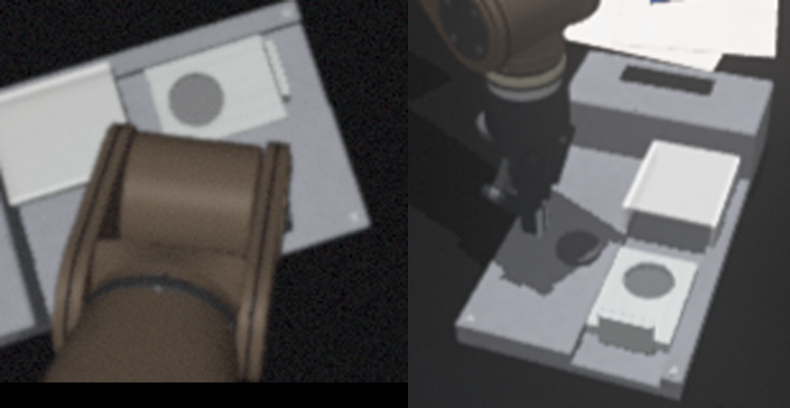

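The scene view shows the shut fingertips at crop (540,215), just behind the disc at (578,247) and clear of it. The top view of the disc is blocked by the wrist. The pose is about 5 mm low in y, so I correct that, lower the tip and read the settled pose.

```bash

python3 -m jog '{"travel":[[0,5.5,-4],[0,0,0],[0,0,0]],"dr":[[0,0,0],[0,0,0],[0,0,0]],"jaw":[255,255,255]}'
for i in 1 2 3; do python3 -m jog '{"travel":[[0,0,0]],"dr":[[0,0,0]],"jaw":[255]}' | grep -E "eef|force"; done
```

```text
time: 2.78
eef_pos: [0.4545, 0.0406, 0.0324]
tcp_rot: [0.999, 0.052, 0.001, 0.0]
contact_force: [0.2, 0.1, 0.5]
opening: 0.001
eef_pos: [0.4543, 0.0405, 0.032]
contact_force: [-0.6, 0.5, -0.7]
eef_pos: [0.4541, 0.0404, 0.0317]
contact_force: [0.4, 0.2, -0.2]
eef_pos: [0.4539, 0.0404, 0.0315]
contact_force: [-0.4, 0.4, 1.1]
```

```bash

python3 -m jog '{"travel":[[0,0,-3],[0,0,0],[5,0.5,0],[5,0.5,0],[5,0.5,0]],"dr":[[0,0,0],[0,0,0],[0,0,0],[0,0,0],[0,0,0]],"jaw":[255,255,255,255,255]}'
for i in 1 2; do python3 -m jog '{"travel":[[5,0.5,0],[5,0.5,0],[5,0.5,0],[5,0.5,0],[5,0.5,0]],"dr":[[0,0,0],[0,0,0],[0,0,0],[0,0,0],[0,0,0]],"jaw":[255,255,255,255,255]}'; done
python3 - <<'E'
from h import *
b=read_camera("scene")[...,::-1]
cv2.imwrite("pics/push1.png",cv2.resize(b[120:260,250:400],None,fx=4,fy=4,interpolation=2))
s=get_state();print(s["eef_pos"],tou(s["eef_pos"][:2]*1000))
E
```

```text
time: 3.45
eef_pos: [0.4695, 0.0419, 0.0283]
tcp_rot: [0.999, 0.052, 0.0, 0.0]
contact_force: [-1.1, -0.0, -0.4]
opening: -0.004
time: 3.87
eef_pos: [0.4944, 0.0445, 0.0283]
tcp_rot: [0.999, 0.052, -0.0, -0.0]
contact_force: [-1.1, -0.6, 1.0]
opening: 0.001
time: 4.28
eef_pos: [0.5194, 0.047, 0.0283]
tcp_rot: [0.999, 0.052, -0.0, -0.0]
contact_force: [-0.7, 0.1, -0.2]
opening: 0.0
[0.52042647 0.0468684  0.02866006] [[-35.99349117 -11.3707593 ]]
```

View pics/push1.png

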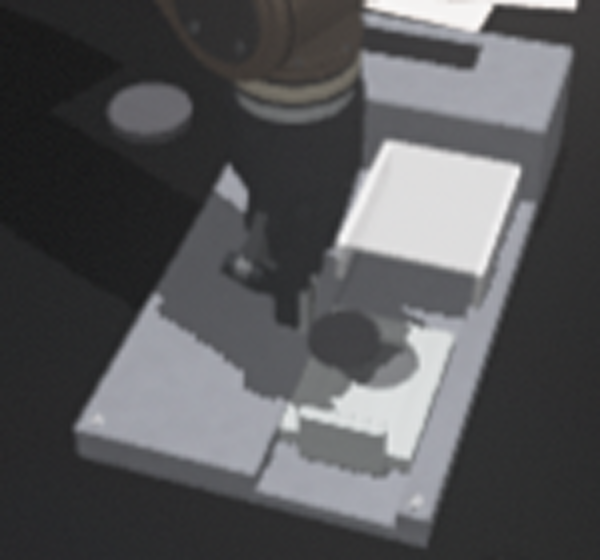

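The scene view has the disc at crop (344,339), already overlapping the near side of the recess (recess centre about (378,360)). The fingertip is behind it at (290,310). I measure the offset.

```bash
python3 - <<'E'
from h import *
im=cv2.imread("pics/push1.png")
q=np.array([344,339])/4+[250-.4,120-.4]
print(tou(ray("scene",q,.031)))
g=cv2.GaussianBlur(cv2.cvtColor(im,6),(9,9),0)[295:390,300:425];print(g[40,::5],g[60,::5])
m=cv2.inRange(g,0,62);k,l,st,ce=cv2.connectedComponentsWithStats(m);print(st[1:],ce[1:]+[300,295])
E
```

```text
[[ -4.16518629 -19.10902952]]
[ 96  91  72  66  66  66  66  67  66  66  66  67  66  67  66  70  94 116
 120 120 120 145 204 221 220] [ 93  95  92  78  66  65  66  66  67  67  67  67  67  66  66  69  75  76
  83 105 120 127 126 155 209]
[] []
```

```bash

python3 -m jog '{"travel":[[4,0.4,0],[4,0.4,0],[4,0.4,0],[3,0.3,0],[2,0.2,0]],"dr":[[0,0,0],[0,0,0],[0,0,0],[0,0,0],[0,0,0]],"jaw":[255,255,255,255,255]}'
python3 -m jog '{"travel":[[2,0.2,0],[0,0,0]],"dr":[[0,0,0],[0,0,0]],"jaw":[255,255]}'
python3 - <<'E'
from h import *
b=read_camera("scene")[...,::-1]
cv2.imwrite("pics/push2.png",cv2.resize(b[160:250,290:390],None,fx=6,fy=6,interpolation=2))
s=get_state();print(s["eef_pos"],tou(s["eef_pos"][:2]*1000))
E
```

```text
time: 4.75
eef_pos: [0.5363, 0.0486, 0.0284]
tcp_rot: [0.999, 0.052, 0.0, 0.0]
contact_force: [-1.4, 0.0, 0.8]
opening: 0.0
time: 4.92
eef_pos: [0.5385, 0.0488, 0.0285]
tcp_rot: [0.999, 0.052, 0.001, 0.0]
contact_force: [1.0, 0.2, -0.2]
opening: -0.001
[0.53822227 0.04880822 0.02838279] [[-18.37958429 -14.56509896]]
```

View pics/push2.png

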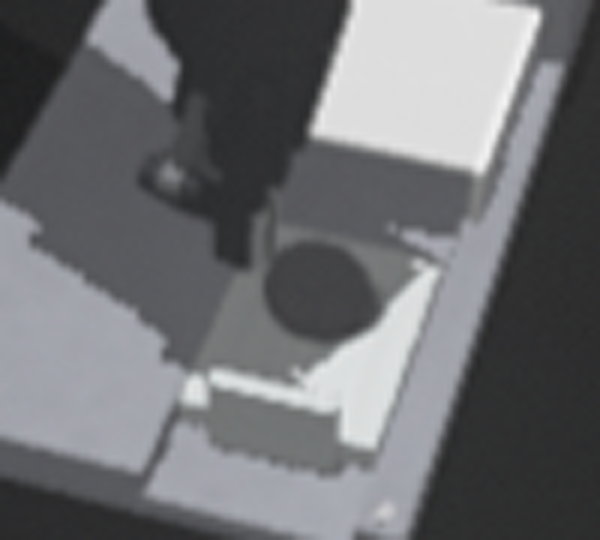

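The disc now sits over the recess, centred at crop (320,290) or about image (343.3,208.3), against the recess centre at (343.9,209.5). The pictures can't yet show whether it is flush. I back off, rise, and go to the approach position for the end plate, then check from there.

```bash

python3 -m jog '{"travel":[[-10,-1,0],[-10,-1,0],[0,0,31],[0,0,31],[23,-27,0]],"dr":[[0,0,0],[0,0,0],[0,0,0],[0,0,0],[0,0,5.3]],"jaw":[255,255,255,255,255]}'
python3 -m jog '{"travel":[[23,-27,0],[23,-27,0],[23,-27,0],[0,0,0],[0,0,0]],"dr":[[0,0,5.3],[0,0,0],[0,0,0],[0,0,0],[0,0,0]],"jaw":[255,255,255,255,255]}'
python3 - <<'E'
from h import *
a=read_camera("top")[...,::-1];b=read_camera("scene")[...,::-1]
cv2.imwrite("pics/t3.png",a);cv2.imwrite("pics/s3.png",b)
a=cv2.resize(a[140:240,230:360],None,fx=3,fy=3,interpolation=2);b=cv2.resize(b[160:260,290:390],None,fx=3,fy=3,interpolation=2)
cv2.imwrite("pics/seat.png",np.hstack([a,b]))
s=get_state();print(s["eef_pos"],s["tcp_rot"],tou(s["eef_pos"][:2]*1000))
E
```

```text
time: 5.38
eef_pos: [0.5404, 0.0225, 0.0956]
tcp_rot: [0.995, 0.101, 0.003, -0.0]
contact_force: [1.4, 1.0, 1.2]
opening: -0.002
time: 5.8
eef_pos: [0.6095, -0.0626, 0.09]
tcp_rot: [0.99, 0.143, -0.0, -0.0]
contact_force: [-0.4, 0.4, -0.3]
opening: -0.004
[ 0.60825231 -0.06062537  0.08960927] [ 9.89611783e-01  1.43760923e-01 -1.00035723e-03 -5.61790617e-04] [[  17.6857788  -139.38179194]]
```

View pics/seat.png

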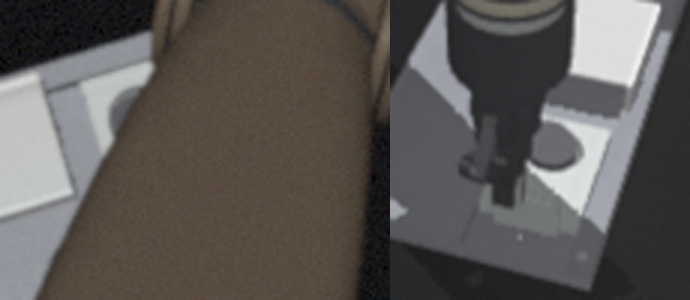

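The arm blocks the top view, and the scene shows only the disc's right edge. I swing aside for a clean check.

```bash

python3 -m jog '{"travel":[[-20,-35,5],[-20,-35,5],[-20,-35,5],[-20,-35,5],[0,0,0]],"dr":[[0,0,0],[0,0,0],[0,0,0],[0,0,0],[0,0,0]],"jaw":[255,255,255,255,255]}'
python3 - <<'E'
from h import *
A0=read_camera("top");B0=read_camera("scene")
a=A0[...,::-1];b=B0[...,::-1]
for nm,box,lo,hi,z in (("dark",(262,160,294,198),0,158,.024),):
    for bb in blobs("top",A0,box,lo,hi,100,2000):print(nm,bb,tou(ray("top",bb[1],z)))
print(cv2.cvtColor(A0,7)[178,260:296]);print(cv2.cvtColor(B0,7)[209,326:362])
a=cv2.resize(a[140:240,230:330],None,fx=4,fy=4,interpolation=2);b=cv2.resize(b[160:260,290:390],None,fx=4,fy=4,interpolation=2)
cv2.imwrite("pics/seat2.png",np.hstack([a,b]))
print(get_state()["eef_pos"])
E
```

```text
time: 6.32
eef_pos: [0.5269, -0.2048, 0.1112]
tcp_rot: [0.99, 0.142, -0.0, 0.001]
contact_force: [0.6, -0.1, 0.2]
opening: 0.002
dark (np.int32(392), array([276.37755102, 179.08418367]), array([ 4,  8, 22, 23], dtype=int32)) [[ 18.94906845 -21.07241793]]
[183 194 195 196 192 178 139 104  93  94  93  91  93  92  94  91  90  91
  89  90  91  92  93  91  90 103 120 150 180 192 195 197 196 195 195 193]
[167 184 218 220 218 218 218 200 125  92 106 109 109 108 109 109 108 108
 109 109 109 109 108 107 108 111 121 131 174 218 218 218 219 220 218 191]
[ 0.52847163 -0.2010415   0.1104371 ]
```

View pics/seat2.png

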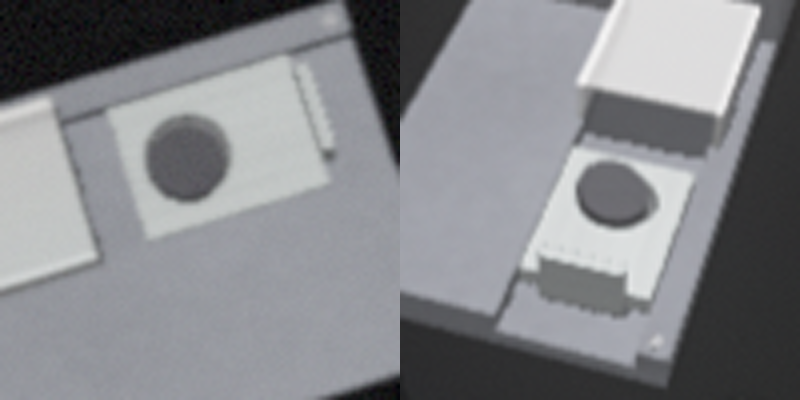

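Both views show a light crescent of recess lining on the +x/−y side, and the dark blob is slightly larger than the recess. So the disc may be tilted with its trailing edge on the rim. I measure the disc alone.

```bash
python3 - <<'E'
from h import *
A0=read_camera("top");B0=read_camera("scene")
for n,I,box,hi in (("top",A0,(262,160,294,198),110),("scene",B0,(328,196,360,222),116)):
    g=cv2.GaussianBlur(cv2.cvtColor(I,7),(3,3),0);x0,y0,x1,y1=box
    m=np.zeros_like(g);m[y0:y1,x0:x1]=cv2.inRange(g[y0:y1,x0:x1],0,hi)
    c=max(cv2.findContours(m,0,1)[0],key=cv2.contourArea);e=cv2.fitEllipse(c);print(n,e,cv2.contourArea(c))
    for z in (.024,.028,.032):print(z,tou(ray(n,e[0],z)))
    # expected flush disc outline box
    w=tow([20,-21.3])[0]
    for z,r in ((24,22),(32,22),(24,24)):
        t=np.linspace(0,6.28,60);P=np.c_[w[0]+r*np.cos(t),w[1]+r*np.sin(t),0*t+z];p=proj(n,P);print(z,r,p.min(0),p.max(0),p.mean(0))
E
```

```text
top ((276.2810974121094, 180.05087280273438), (17.67462730407715, 18.064802169799805), 148.64378356933594) 248.5
0.024 [[ 16.91799214 -20.2258772 ]]
0.028 [[ 15.96803783 -20.27114924]]
0.032 [[ 15.01808351 -20.31642129]]
24 22 [266.40311933 168.96374733] [286.26792024 188.3387472 ] [276.33382106 178.47633062]
32 22 [266.02701166 168.08317443] [286.05840873 187.61379984] [276.04106298 177.67200505]
24 24 [265.49964227 168.09047756] [287.17055611 189.22691865] [276.33342774 178.46593703]
scene ((342.95849609375, 208.81346130371094), (13.675732612609863, 17.022722244262695), 109.78252410888672) 181.0
0.024 [[ 15.14406157 -21.3611575 ]]
0.028 [[ 16.09406442 -25.13880326]]
0.032 [[ 17.04406726 -28.91644901]]
24 22 [335.73468054 202.79094729] [354.11727666 215.95300664] [345.04643613 209.3697491 ]
32 22 [335.80512195 200.45613488] [354.30874168 213.62022658] [345.17811754 207.0355842 ]
24 24 [334.90130604 202.21500236] [354.95589959 216.57454331] [345.05933557 209.38646568]
```

```bash
python3 - <<'E'
from h import *
f=lambda n,x,y:cv2.resize(np.mean([cv2.convertScaleAbs(read_camera(n)[y:y+34,x:x+40,::-1],alpha=1.15) for _ in range(4)],0).astype(np.uint8),None,fx=9.5,fy=9.5,interpolation=cv2.INTER_CUBIC)
cv2.imwrite("pics/zoom.png",np.hstack([f("top",257,162),f("scene",324,192)]))
E
```

```text
(no output)
```

View pics/zoom.png

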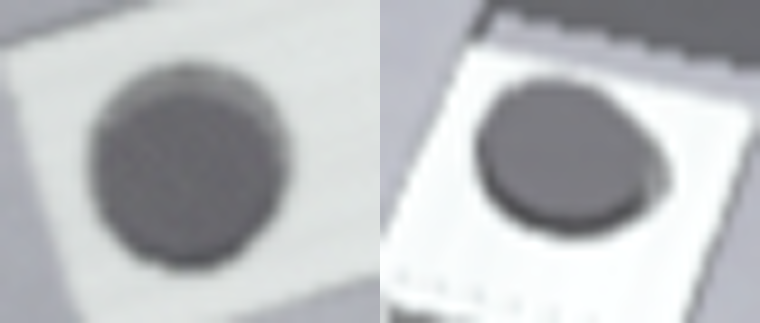

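The zoom shows the disc's dark side wall on the lower-left in the scene view, with lining visible on the opposite side. The disc is tilted, with its trailing edge still on the −x rim and its centre near (15.5,-20.3), so it needs about 5 mm more push along unit +x. I go back behind it.

```bash

python3 -m jog '{"travel":[[-1,40,0],[-1,40,0],[-1,40,0],[-1,40,0],[-1,40,0]],"dr":[[0,0,0],[0,0,0],[0,0,0],[0,0,0],[0,0,0]],"jaw":[255,255,255,255,255]}'
python3 -m jog '{"travel":[[0,40,0],[0,0,-35],[0,0,-35],[0,0,0],[0,0,0]],"dr":[[0,0,0],[0,0,0],[0,0,0],[0,0,0],[0,0,0]],"jaw":[255,255,255,255,255]}'
python3 -m jog '{"travel":[[0,0,-6],[0,0,0],[0,0,0],[0,0,0]],"dr":[[0,0,0],[0,0,0],[0,0,0],[0,0,0]],"jaw":[255,255,255,255]}'
python3 -c "
from h import *
s=get_state();print(s['eef_pos'],tou(s['eef_pos'][:2]*1000))"
```

```text
time: 7.33
eef_pos: [0.5246, 0.0006, 0.1105]
tcp_rot: [0.99, 0.144, 0.0, 0.0]
contact_force: [0.7, 0.6, -0.2]
opening: -0.004
time: 7.75
eef_pos: [0.5229, 0.0393, 0.0385]
tcp_rot: [0.99, 0.144, -0.003, -0.001]
contact_force: [0.2, -0.1, 0.5]
opening: -0.001
time: 8.08
eef_pos: [0.5261, 0.0382, 0.0359]
tcp_rot: [0.99, 0.143, 0.001, 0.0]
contact_force: [0.1, -1.3, -0.2]
opening: 0.0
[0.52607504 0.03824613 0.03592962] [[-33.02637875 -21.24223644]]
```

```bash

python3 -m jog '{"travel":[[0,0,-5],[0,0,0],[0,0,0],[0,0,0]],"dr":[[0,0,0],[0,0,0],[0,0,0],[0,0,0]],"jaw":[255,255,255,255]}' | grep eef
python3 -m jog '{"travel":[[0,0,-1],[4,1.2,0],[4,1.2,0],[3,0.9,0],[2,0.6,0]],"dr":[[0,0,0],[0,0,0],[0,0,0],[0,0,0],[0,0,0]],"jaw":[255,255,255,255,255]}' | grep -E "eef|force"
python3 -m jog '{"travel":[[2,0.6,0],[2,0.6,0],[1.5,0.4,0],[0,0,0]],"dr":[[0,0,0],[0,0,0],[0,0,0],[0,0,0]],"jaw":[255,255,255,255]}' | grep -E "eef|force"
python3 -c "
from h import *
s=get_state();print(s['eef_pos'],tou(s['eef_pos'][:2]*1000))"
```

```text
eef_pos: [0.5248, 0.0388, 0.0293]
eef_pos: [0.5386, 0.0429, 0.0285]
contact_force: [-0.3, -0.3, -0.0]
eef_pos: [0.5437, 0.0444, 0.0283]
contact_force: [-0.3, 0.1, -1.0]
[0.54365848 0.04437178 0.02832348] [[-14.42725249 -20.36281443]]
```

```bash

python3 -m jog '{"travel":[[-9,-2.7,0],[-9,-2.7,0],[0,0,35],[0,0,35],[0,-40,0]],"dr":[[0,0,0],[0,0,0],[0,0,0],[0,0,0],[0,0,0]],"jaw":[255,255,255,255,255]}'|grep eef
python3 -m jog '{"travel":[[0,-40,0],[0,-40,0],[0,-40,0],[0,-40,0],[0,-40,0]],"dr":[[0,0,0],[0,0,0],[0,0,0],[0,0,0],[0,0,0]],"jaw":[255,255,255,255,255]}'|grep eef
python3 -m jog '{"travel":[[0,0,0],[0,0,0]],"dr":[[0,0,0],[0,0,0]],"jaw":[255,255]}'|grep eef
python3 - <<'E'
from h import *
f=lambda n,x,y:cv2.resize(np.mean([cv2.convertScaleAbs(read_camera(n)[y:y+34,x:x+40,::-1],alpha=1.15) for _ in range(4)],0).astype(np.uint8),None,fx=9.5,fy=9.5,interpolation=cv2.INTER_CUBIC)
cv2.imwrite("pics/zoom2.png",np.hstack([f("top",257,162),f("scene",324,192)]))
E
```

```text
eef_pos: [0.5283, 0.0021, 0.1048]
eef_pos: [0.5238, -0.2026, 0.0983]
eef_pos: [0.5242, -0.2029, 0.0983]
```

View pics/zoom2.png

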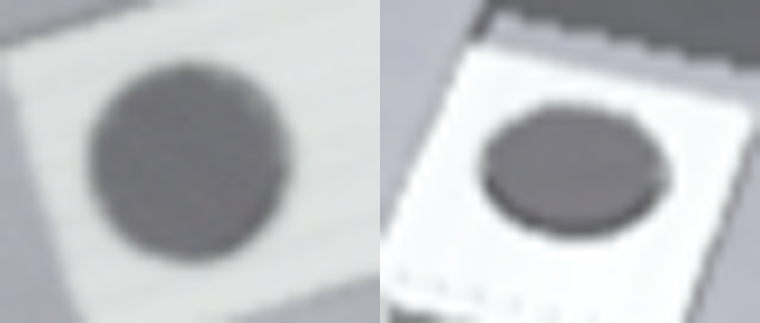

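The disc is now concentric with the recess in both views: a clean ellipse with no lining crescent and no side wall, so it is seated. Next I approach the end plate.

```bash

python3 -m jog '{"travel":[[17.3,28.5,0],[17.3,28.5,0],[17.3,28.5,0],[17.3,28.5,0],[17.3,28.5,0]],"dr":[[0,0,0],[0,0,0],[0,0,0],[0,0,0],[0,0,0]],"jaw":[255,255,255,255,255]}'|grep eef
python3 -m jog '{"travel":[[0,0,-32],[0,0,-32],[0,0,0],[0,0,0],[0,0,0]],"dr":[[0,0,0],[0,0,0],[0,0,0],[0,0,0],[0,0,0]],"jaw":[255,255,255,255,255]}'
python3 -c "
from h import *
s=get_state();print(s['eef_pos'],tou(s['eef_pos'][:2]*1000))"
```

```text
eef_pos: [0.6124, -0.0565, 0.0984]
time: 11.4
eef_pos: [0.6125, -0.0587, 0.0355]
tcp_rot: [0.99, 0.144, 0.001, 0.0]
contact_force: [0.3, 0.0, 0.0]
opening: 0.003
[ 0.61247623 -0.05869381  0.03548292] [[  22.28435898 -138.72942912]]
```

```bash

for i in 1 2 3; do python3 -m jog '{"travel":[[-2.4,7.6,0],[-2.4,7.6,0],[-2.4,7.6,0],[-2.4,7.6,0],[-2.4,7.6,0]],"dr":[[0,0,0],[0,0,0],[0,0,0],[0,0,0],[0,0,0]],"jaw":[255,255,255,255,255]}'|grep -E "eef|force"; done
python3 -m jog '{"travel":[[-1.7,5.8,0],[-1.7,5.8,0],[-1.4,4.8,0],[-1.1,3.8,0],[0,0,0]],"dr":[[0,0,0],[0,0,0],[0,0,0],[0,0,0],[0,0,0]],"jaw":[255,255,255,255,255]}'|grep -E "eef|force"
python3 -c "
from h import *
s=get_state();print(s['eef_pos'],s['tcp_rot'],tou(s['eef_pos'][:2]*1000))"
```

```text
eef_pos: [0.6009, -0.0205, 0.0359]
contact_force: [-0.2, -2.5, 2.5]
eef_pos: [0.588, 0.0181, 0.0345]
contact_force: [2.4, -1.5, 2.5]
eef_pos: [0.5755, 0.0562, 0.0341]
contact_force: [2.8, -1.8, 0.6]
eef_pos: [0.5688, 0.0766, 0.0339]
contact_force: [0.5, 0.5, 0.3]
[0.56880376 0.07657535 0.03385705] [ 9.89561513e-01  1.44104821e-01 -1.22816541e-03 -5.52494589e-04] [[18.82884985  3.3729633 ]]
```

```bash

python3 -m jog '{"travel":[[-0.8,2.9,0],[-0.8,2.9,0],[-0.8,2.9,0]],"dr":[[0,0,0],[0,0,0],[0,0,0]],"jaw":[255,255,255]}'|grep -E "eef|force"
for i in 1 2 3; do python3 -m jog '{"travel":[[-0.5,1.5,0],[0,0,0]],"dr":[[0,0,0],[0,0,0]],"jaw":[255,255]}'|grep -E "eef|force"; done
python3 -c "
from h import *
s=get_state();print(s['eef_pos'],tou(s['eef_pos'][:2]*1000))"
```

```text
eef_pos: [0.5665, 0.0841, 0.0338]
contact_force: [-0.4, -4.1, 0.6]
eef_pos: [0.5662, 0.0862, 0.0338]
contact_force: [0.7, -0.5, -0.3]
eef_pos: [0.5661, 0.0875, 0.034]
contact_force: [0.3, -1.7, -0.9]
eef_pos: [0.5659, 0.0889, 0.0341]
contact_force: [-0.1, -2.0, 0.7]
[0.56585287 0.08893013 0.03410502] [[19.50842084 16.05706402]]
```

Force is still only at the sliding level, so I continue gently until the stop is felt.

```bash

for i in 1 2 3 4; do python3 -m jog '{"travel":[[-0.4,1.2,0],[0,0,0]],"dr":[[0,0,0],[0,0,0]],"jaw":[255,255]}'|grep -E "eef|force"; done
```

```text
eef_pos: [0.5656, 0.0901, 0.0342]
contact_force: [-1.0, -1.7, -1.1]
eef_pos: [0.5653, 0.0914, 0.0343]
contact_force: [-0.1, -1.1, -1.4]
eef_pos: [0.5652, 0.0919, 0.0344]
contact_force: [-0.2, -4.4, -1.5]
eef_pos: [0.5652, 0.092, 0.0344]
contact_force: [0.6, -8.1, -2.7]
```

```bash

python3 -m jog '{"travel":[[-0.3,1.2,0],[0,0,0]],"dr":[[0,0,0],[0,0,0]],"jaw":[255,255]}'|grep -E "eef|force"
python3 -m jog '{"travel":[[2.3,-7.7,0],[4.6,-15.4,0],[4.6,-15.4,20],[0,-15,35],[0,-38,15]],"dr":[[0,0,0],[0,0,0],[0,0,0],[0,0,0],[0,0,0]],"jaw":[255,255,255,255,255]}'|grep -E "eef|force"
python3 -m jog '{"travel":[[0,-40,0],[0,-40,0],[0,-40,0],[0,-40,0],[0,-40,0]],"dr":[[0,0,0],[0,0,0],[0,0,0],[0,0,0],[0,0,0]],"jaw":[255,255,255,255,255]}'|grep -E "eef|force"
python3 - <<'E'
from h import *
A=[read_camera("top") for _ in range(3)];B=[read_camera("scene") for _ in range(3)]
m=lambda L:np.mean(L,0).astype(np.uint8)[...,::-1]
a,b=m(A),m(B);cv2.imwrite("pics/t9.png",a);cv2.imwrite("pics/s9.png",b)
a=cv2.resize(a[90:240,140:350],None,fx=2,fy=2,interpolation=2);b=cv2.resize(b[130:250,265:395],None,fx=2.5,fy=2.5,interpolation=2)
cv2.imwrite("pics/fin.png",np.hstack([a,b]))
# end plate outer top edge expected when home
w=[tow([x,32])[0] for x in (-5,45)]
for n in("top","scene"):print(n,proj(n,[[*w[0],48],[*w[1],48]]))
E
```

```text
eef_pos: [0.5651, 0.0921, 0.0345]
contact_force: [1.7, -11.7, -1.9]
eef_pos: [0.5777, 0.0055, 0.1081]
contact_force: [3.2, -0.2, 0.3]
eef_pos: [0.576, -0.1979, 0.105]
contact_force: [0.9, 0.0, -0.1]
top [[255.06641827 194.42464901]
 [248.46874234 172.80148282]]
scene [[341.48187625 185.48035596]
 [361.23721914 189.75963429]]
```

View pics/fin.png

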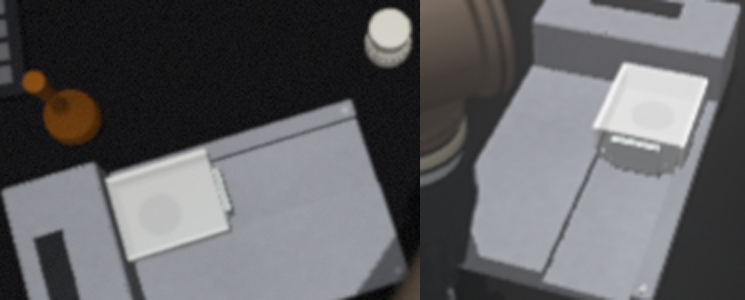

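The carriage's end plate stands against the hood mouth. Its outer edge at top image (255,194) matches the predicted home position of (255.1,194.4). The disc shows as a round patch through the hood at about (220,197). I do one numeric check and then hand in.

```bash
python3 - <<'E'
from h import *
w=tow([20,110])[0];print("expect",proj("top",[*w,24]),proj("scene",[*w,24]))
a0=cv2.imread("pics/top0.png");a=cv2.imread("pics/t9.png")
g=cv2.GaussianBlur(cv2.cvtColor(a,6),(3,3),0)
x0,y0,x1,y1=202,178,240,214
for hi in (188,194):
    k,l,st,ce=cv2.connectedComponentsWithStats(cv2.inRange(g[y0:y1,x0:x1],0,hi))
    print(hi,[(s.tolist(),(c+[x0,y0]).round(1)) for s,c in zip(st[1:],ce[1:]) if s[4]>60])
for nm,box in (("beaker",(370,125,415,170)),("jar",(318,88,352,128)),("flask",(145,120,195,165))):
    x0,y0,x1,y1=box;print(nm,"mean change",np.abs(a[y0:y1,x0:x1].astype(int)-a0[y0:y1,x0:x1]).mean().round(2))
s=get_state();print(s["time"],s["contact_force"]);sign_off()
E
```

```text
expect [[219.14134031 196.5100207 ]] [[358.61898199 175.34334513]]
188 []
194 [([0, 0, 19, 7, 67], array([208.5, 179.9])), ([7, 9, 22, 21, 358], array([219.3, 196.8]))]
beaker mean change 37.55
jar mean change 3.05
flask mean change 4.01
15.7833 [-0.08476099  0.13737556 -0.99192188]
the job is handed in; nothing more can be done
```

The job is handed in at 15.8 s. The first push left the disc tilted on the recess rim. I saw this in a close view and nudged it about 5 mm further, and it seated flat. I then pushed the carriage by its end plate until it stopped. The force rose to about 12 N with no further motion.

**Last checks**
- **Disc:** through the hood its centre is at pixel (219.3, 196.8), against a predicted (219.1, 196.5) when home and seated. The outline is round and about the right size.
- **End plate:** its edge is at about (255, 194) in the top view, against a predicted (255.1, 194.4).
- **Robot:** it was clear, with about 0 N on the tool.
- **Flask and jar:** unchanged in the picture.
- **Beaker (not confirmed):** this check failed, because its patch of the last picture differs from the first. I think that is only the arm parked in front of it. The tip stayed about 105 mm up, above the 60 mm beaker, and no contact force showed. I did not take an unobstructed view to confirm it.

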